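Unstack the porcelain painter's colour pots

TASK

Set up the painting bench: take the stack of paint pots apart and set each pot, upright and centred, on the sample tile of its own colour, and set the paint box, once emptied, centred on the grey mat, lined up with it. Keep every pot upright throughout, set everything down gently rather than dropping it, and let go of it all.

Things in the scene. Friction and masses are not known exactly. Their poses are not given: they have to be found in the camera images.
- paintbox: Closed paint box of pale wood with a thin brass line round it: 64 mm (its x) by 152 mm (its y), 30 mm high, about 0.3 kg, flat lid that does not open. The bottom of the stack: two large pots stand side by side on it, 42 mm either way from its middle along its y, and a small pot on each. Origin: centre of its underside; its long axis is y. To be gripped across its 64 mm width.
- pot_blue: Large round porcelain paint pot, closed, white with a blue lid: 58 mm diameter, 34 mm high, a plain cylinder; about 0.12 kg. Starts standing on one half of the paint box (which half varies) with one small pot, off-centre by a few mm, on its lid, so that a blue ring about 10 mm wide shows round the small pot. Origin: centre of its underside; z up.
- pot_red: Large round porcelain paint pot, closed, white with a red lid: 58 mm diameter, 34 mm high, a plain cylinder; about 0.12 kg. Starts standing on one half of the paint box (which half varies) with one small pot, off-centre by a few mm, on its lid, so that a red ring about 10 mm wide shows round the small pot. Origin: centre of its underside; z up.
- pot_yellow: Small round porcelain paint pot, closed, white with a yellow lid: 38 mm diameter, 32 mm high, a plain cylinder; about 0.06 kg. Starts on top of one of the two large pots (either one). Origin: centre of its underside; z up.
- pot_green: Small round porcelain paint pot, closed, white with a green lid: 38 mm diameter, 32 mm high, a plain cylinder; about 0.06 kg. Starts on top of one of the two large pots (either one). Origin: centre of its underside; z up.
- tile_blue: Square ceramic sample tile lying fixed on the table, white with a blue glazed face: 84 mm square, 8 mm thick. Place of the blue pot. Origin: centre of its underside (its top is at z = 8 mm).
- tile_red: Square ceramic sample tile lying fixed on the table, white with a red glazed face: 84 mm square, 8 mm thick. Place of the red pot. Origin: centre of its underside (its top is at z = 8 mm).
- tile_yellow: Square ceramic sample tile lying fixed on the table, white with a yellow glazed face: 84 mm square, 8 mm thick. Place of the yellow pot. Origin: centre of its underside (its top is at z = 8 mm).
- tile_green: Square ceramic sample tile lying fixed on the table, white with a green glazed face: 84 mm square, 8 mm thick. Place of the green pot. Origin: centre of its underside (its top is at z = 8 mm).
- mat: Grey felt mat with a thin white line near each short edge, fixed on the table: 94 mm (its x) by 182 mm (its y), 4 mm thick. Place of the paint box. Origin: centre of its underside (its top is at z = 4 mm); its long axis is y.
Things that resemble listed ones, but are neither listed nor needed, are in the scene too. Of the things that look like the pot_green, the middle-sized one is meant.

How it is judged:
At the end, for the whole second after the job is handed in: Each pot stands upright (within 0.1 rad) on the tile of its own colour, its centre within 15 mm of the centre of the tile; the paint box lies flat on the mat within 15 mm of its centre along both of its axes and within 0.2 rad of its long axis (either way round); all are at rest (horizontal distance between pot_blue and tile_blue below 0.015 m and z of pot_blue in the frame of tile_blue between 0.004 and 0.012 m and angle between each of pot_blue, pot_red, pot_yellow, pot_green, paintbox's own z axis and vertical below 0.1 rad and linear speed of each of pot_blue, pot_red, pot_yellow, pot_green, paintbox below 0.02 m/s and horizontal distance between pot_red and tile_red below 0.015 m and z of pot_red in the frame of tile_red between 0.004 and 0.012 m and horizontal distance between pot_yellow and tile_yellow below 0.015 m and z of pot_yellow in the frame of tile_yellow between 0.004 and 0.012 m and horizontal distance between pot_green and tile_green below 0.015 m and z of pot_green in the frame of tile_green between 0.004 and 0.012 m and x of paintbox in the frame of mat between -0.015 and 0.015 m and y of paintbox in the frame of mat between -0.015 and 0.015 m and z of paintbox in the frame of mat between 0 and 0.008 m and angle between the y axis of paintbox and the y axis of mat, either way round below 0.2 rad); the robot touches nothing.
It fails at once if a pot is tipped by more than 0.5 rad (angle between any of pot_blue, pot_red, pot_yellow, pot_green's own z axis and vertical above 0.5 rad).
It fails at once if a pot or the box is dropped or thrown (moves faster than 0.7 m/s, a fall of about 25 mm, out of the fingers) ((linear speed of pot_blue above 0.7 m/s and contact force between the fingers and pot_blue below 0.2 N) or (linear speed of pot_red above 0.7 m/s and contact force between the fingers and pot_red below 0.2 N) or (linear speed of pot_yellow above 0.7 m/s and contact force between the fingers and pot_yellow below 0.2 N) or (linear speed of pot_green above 0.7 m/s and contact force between the fingers and pot_green below 0.2 N) or (linear speed of paintbox above 0.7 m/s and contact force between the fingers and paintbox below 0.2 N)).
It also fails if it takes over 125 s, if anything falls off the work surface, if the arm or the gripper's body presses on something with over 40 N, if the wrist force passes 120 N, or if a joint passes its speed limit or range.

ROBOT

A 7-joint arm with a two-finger parallel gripper is mounted at the origin on the work surface. World frame = base frame: x ahead of the robot, y to its left, z up, the work surface at z = 0. Lengths are in m, angles in rad, forces in N, time in s.
With the tool pointing down it reaches from about 0.425 to 0.875 m from the base axis. Payload 9.9 kg.
Tool frame: the origin (TCP) lies midway between the tips of the shut fingers; the grasp point (between the pads) lies 19 mm behind it (r.tcp_to_grasp is the distance from the TCP to the grasp point, in m); z points along the fingers, y is the line along which they close (so a half turn about z gives the same grasp; the last joint's range is limited). The gripper opens to 85 mm and grips with 20 to 120 N. Pads are 22 mm wide; open, the fingers measure 114 mm over their backs; the gripper's body (76 mm by 85 mm) begins 54 mm behind the grasp point. The pads swing forward as they close: fully open they stand 13 mm farther back than shut.
Start: joints at [-1.306, 0.576, 0.025, 1.437, -0.015, 1.129, -0.057], TCP at [0.231, 0.634, 0.231] pointing down, gripper open.
Joint ranges: [-2.76, 2.76], [-0.34, 2.15], [-1.52, 1.57], [0.19, 2.46], [-1.09, 4.23], [0.17, 1.99], [-2.82, 2.82]. Speed limits (rad/s): [2.22, 2.22, 3.01, 3.01, 3.14, 3.14, 3.14].

INTERFACE

Orientations are given as [roll, pitch, yaw] about the fixed x, y, z axes, in that order (R = Rz(yaw) Ry(pitch) Rx(roll)).
In Python, from station import r gives the robot as it stands.
- The arm moves only by the tool carry_out, never from a script. Its argument "steps" is a list of rows, each a list of 7 numbers: the turn, a rotation vector about the tool's x, y, z as a fraction of full scale, then the shift along the tool's x, y, z as a fraction of full scale, then the opening, from 0 (shut) to 1 (fully open). A call has 1 to 10 rows; each row shifts and turns the commanded pose from where the row before left it, along the tool's axes as they then stand; what a row does not reach is not made up. Full scale, the value 1, is 10 cm for a shift and 45 degrees for a turn. A row lasts 1/10 s, in which the tool goes at most 50 mm and 8.59 degrees, less where a joint would pass 70% of its speed; a pose out of reach is approached as far as the arm can. A call with a number of a shift or a turn outside -1 to 1 is refused whole. A call with a gripper value outside its range is refused whole. The fingers move at their own pace and stop on an object; the grip force is fixed at half the most. Time passes only in rows, so rows that do not move let the fingers close. It gives the time, the measured TCP pose, the force, the opening and the grip force at its end, in the units of the state.
- r.read_state(): the state, without advancing time (a new reading comes with each control period).
- r.capture(name): name is "scene" or "top"; returns (picture, depth): 420x560x3 uint8, red, green, blue; 420x560 float32, m along the optical axis (not along the pixel's ray), 0 where there is no reading.
- r.calibration(name): a dict with "mtx" (3x3 intrinsics, pixels), "k1" (the pictures are not rectified: a ray, as slopes to the right and down, at radius r is drawn at 1 + k1 r^2 times it, then the intrinsics apply), "cam_to_world" (4x4, takes a point from camera to world coordinates). Camera axes: x right, y down, z forward; pixel columns grow to the right and rows downward; lengths in m; the calibration is good to about 2 mm. A picture is of the moment at which its call begins. calibration takes no time and is no camera call.
- r.finish_job(): hands the job in; it is judged then, once.
The state is a dict: "time_s": time; "q": joint angles; "qvel": joint speeds; "joint_torque": joint torques, N m; "tcp_pos": TCP position; "tool_rot": TCP orientation; "contact_force": force on the tool from outside, world axes, zero at the start; "ft_torque": the same for the moment, N m; "opening": finger opening in m; "gripper_force": force on a finger pad.
Only numpy, scipy, OpenCV 4.12 (cv2) and the standard library are available. Lean on these libraries where they do the work, as an engineer would, in place of code of your own. Each camera call takes 0.05 s, during which the arm holds its last target. There are 200 camera calls.

## Working session

There is one attempt and no reset: what is moved stays moved. The work goes in short steps, Python scripts to look and compute and a tool call to move; the robot and the scene stay as the last step left them, time stands still between calls to the robot, and variables do not carry over. Pictures are saved under pics/ and viewed, at most 14 in all, crops included, and the job is handed in when it is done.

Besides the shell and the picture viewer there is one more tool, called after "Emit:" in YAML: its name, and indented under it one key for each argument. carry_out: Moves the arm, as the interface text tells. Shift numbers are shares of 10 cm and turn numbers shares of 45 degrees, none past 1 either way. Its arguments: {"type":"object","properties":{"steps":{"type":"array"}},"required":["steps"]}

```bash
mkdir -p pics; ls
python3 - <<'E'
from station import r
import cv2,numpy as np
s=r.read_state();print({k:np.round(v,3).tolist() for k,v in s.items()}, r.tcp_to_grasp)
for n in("scene","top"):
    p,d=r.capture(n);cv2.imwrite(f"pics/{n}0.png",cv2.cvtColor(p,cv2.COLOR_RGB2BGR));np.save(f"pics/{n}0d.npy",d)
    c=r.calibration(n);print(n,np.round(c["mtx"],1).tolist(),c["k1"],np.round(c["cam_to_world"],3).tolist())
E
```

```text
pics
{'time_s': 0.0, 'q': [-1.306, 0.576, 0.025, 1.438, -0.015, 1.129, -0.057], 'qvel': [-0.0, 0.0, 0.0, -0.001, 0.0, 0.001, -0.001], 'joint_torque': [-0.001, -76.575, 2.25, -28.598, 0.015, 0.013, 0.0], 'tcp_pos': [0.231, 0.634, 0.23], 'tool_rot': [-3.14, 0.0, 2.793], 'contact_force': [0.341, 0.407, 0.271], 'ft_torque': [-0.061, -0.019, -0.049], 'gripper_force': 0.0, 'opening': 0.085} 0.0187
scene [[504.0, 0.0, 282.3], [0.0, 504.0, 213.8], [0.0, 0.0, 1.0]] 0.052303533790657095 [[-0.818, 0.362, -0.447, 0.971], [0.575, 0.528, -0.624, 0.671], [0.01, -0.768, -0.641, 0.729], [0.0, 0.0, 0.0, 1.0]]
top [[518.8, 0.0, 273.4], [0.0, 518.8, 196.2], [0.0, 0.0, 1.0]] -0.03664986958652692 [[-0.012, -0.998, 0.069, 0.437], [-1.0, 0.013, 0.011, 0.031], [-0.012, -0.069, -0.998, 1.15], [0.0, 0.0, 0.0, 1.0]]
```

View pics/top0.png

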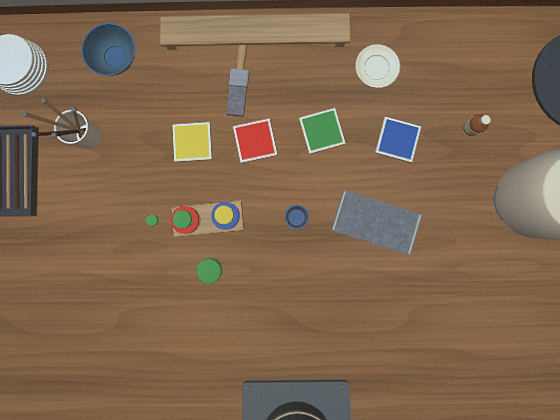

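View pics/scene0.png

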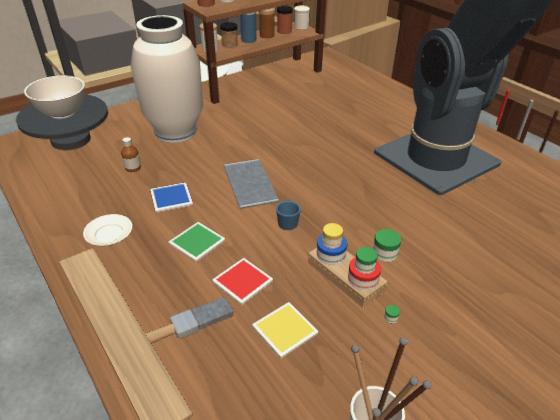

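The top view shows the tiles at yellow (191,142), red (255,140), green (322,130) and blue (399,139), and the mat at (377,222). The box is around (208,218), with green on red at (184,219) and yellow on blue at (225,215). The wanted green pot is the one on the stack: the decoys at (152,220) and (208,271) are smaller and larger.

```bash
cat > h.py <<'E'
import cv2,numpy as np
from station import r
def cast(name,px,z):
    c=r.calibration(name);k=np.array([c["k1"],0,0,0,0.])
    px=np.asarray(px,float).reshape(-1,1,2)
    u=cv2.undistortPoints(px,c["mtx"],k)[:,0]
    T=np.array(c["cam_to_world"]);d=np.c_[u,np.ones(len(u))]@T[:3,:3].T;o=T[:3,3]
    return (o+d*((z-o[2])/d[:,2])[:,None])[:,:2]
HS={"yellow":[(20,35)],"green":[(50,80)],"blue":[(105,125)],"red":[(0,6),(174,179)]}
def mask(p,col,smin=140,vmin=60):
    h=cv2.cvtColor(p,cv2.COLOR_RGB2HSV);m=0
    for a,b in HS[col]: m=m|cv2.inRange(h,(a,smin,vmin),(b,255,255))
    return m
def blobs(name,p,col,z,amin=60,**k):
    m=mask(p,col,**k)
    out=[]
    for c in cv2.findContours(m,cv2.RETR_EXTERNAL,cv2.CHAIN_APPROX_NONE)[0]:
        if cv2.contourArea(c)<amin: continue
        M=cv2.moments(c);pc=(M["m10"]/M["m00"],M["m01"]/M["m00"])
        w=cast(name,c[:,0],z)*1000
        rc=cv2.minAreaRect(w.astype(np.float32));ci=cv2.minEnclosingCircle(w.astype(np.float32))
        out.append((np.round(pc),"rect",np.round(rc[0],1),np.round(rc[1],1),round(rc[2],1),"circ",np.round(ci[0],1),round(ci[1],1)))
    return out
E
python3 - <<'E'
from h import *
for n in("top","scene"):
    p=cv2.cvtColor(cv2.imread(f"pics/{n}0.png"),cv2.COLOR_BGR2RGB)
    for col in HS:
        for z in(.008,.064,.096):
            print(n,col,z)
            for b in blobs(n,p,col,z):
                if b[7]<75 and (300<b[2][0]<800) and abs(b[2][1])<500 and ((z==.008)==(min(b[3])>55)): print("   ",*b)
    # mat
    h=cv2.cvtColor(p,cv2.COLOR_RGB2HSV);m=cv2.inRange(h,(0,0,60),(179,70,190)) if 1 else 0
    m=cv2.morphologyEx(m,cv2.MORPH_OPEN,np.ones((5,5)))
    for c in cv2.findContours(m,cv2.RETR_EXTERNAL,cv2.CHAIN_APPROX_NONE)[0]:
        w=cast(n,c[:,0],.004)*1000;rc=cv2.minAreaRect(w.astype(np.float32))
        if 70<min(rc[1])<120 and max(rc[1])<210: print(n,"mat",c[:,0].mean(0),rc)
# heights from top depth
d=np.load("pics/top0d.npy");T=np.array(r.calibration("top")["cam_to_world"]);K=r.calibration("top")["mtx"]
for u,v in[(184,219),(224,215),(152,220),(208,271),(191,142),(377,222),(297,206),(205,224)]:
    q=d[v,u];print((u,v),np.round(T@[ (u-K[0][2])/K[0][0]*q,(v-K[1][2])/K[1][1]*q,q,1],3)[:3])
E
```

```text
top yellow 0.008
    [191. 141.] rect [641.3 224.7] [71.7 72.5] 3.0 circ [640.3 225.5] 49.7
top yellow 0.064
    [224. 214.] rect [474.7 147.8] [35.7 35.7] 89.6 circ [474.6 147.7] 19.5
top yellow 0.096
    [224. 214.] rect [473.6 144.3] [34.7 34.6] 89.6 circ [473.5 144.3] 18.9
top green 0.008
top green 0.064
top green 0.096
top blue 0.008
    [225. 215.] rect [475.5 150.5] [57.4 57.3] 89.6 circ [475.  151.2] 29.7
    [398. 139.] rect [ 640.7 -235.5] [71.8 71.8] 73.7 circ [ 639.9 -235.7] 48.8
top blue 0.064
    [225. 215.] rect [473.6 144.6] [54.6 54.5] 89.6 circ [473.1 145.3] 28.2
top blue 0.096
    [225. 215.] rect [472.5 141.3] [53.  52.9] 89.6 circ [472. 142.] 27.4
top red 0.008
    [184. 219.] rect [466.7 240.1] [59.7 59.1] 44.7 circ [466.5 240.5] 30.6
    [254. 140.] rect [641.6  83.8] [71.8 72.6] 11.4 circ [641.6  83.9] 49.4
top red 0.064
top red 0.096
    [184. 219.] rect [464.4 224. ] [55.1 54.5] 44.7 circ [464.2 224.4] 28.2
top mat [377.35930736 222.25974026] ((455.29443359375, -185.50088500976562), (177.95706176757812, 95.25099182128906), 71.7769546508789)
top mat [ 17.2064
[... 934 characters left out ...]
.3] 51.7 circ [503.3 175.5] 29.2
scene red 0.008
    [242. 279.] rect [643.5  84.2] [71.6 71.5] 11.4 circ [644.   84.5] 48.2
    [364. 272.] rect [432.7 199.9] [60.3 62. ] 40.7 circ [429.8 197.4] 34.4
scene red 0.064
scene red 0.096
    [364. 272.] rect [498.4 257.4] [53.  54.4] 40.7 circ [495.8 255.3] 30.2
scene mat [250.02469136 184.10493827] ((459.718994140625, -179.97589111328125), (184.8749237060547, 94.5225601196289), 71.72222900390625)
(184, 219) [0.465 0.224 0.1  ]
(224, 215) [0.472 0.143 0.097]
(152, 220) [0.466 0.309 0.018]
(208, 271) [0.356 0.183 0.048]
(191, 142) [0.638 0.225 0.011]
(377, 222) [ 0.456 -0.184  0.003]
(297, 206) [ 0.491 -0.007  0.046]
(205, 224) [0.456 0.191 0.034]
```

Run:
```python
from h import *
p=cv2.cvtColor(cv2.imread("pics/top0.png"),cv2.COLOR_BGR2RGB);h=cv2.cvtColor(p,cv2.COLOR_RGB2HSV)
print([h[v,u].tolist() for u,v in[(182,218),(322,131),(208,271),(152,220)]])
HS["green"]=[(45,90)]
for n in("top","scene"):
    p=cv2.cvtColor(cv2.imread(f"pics/{n}0.png"),cv2.COLOR_BGR2RGB)
    for z in(.008,.096):
        for b in blobs(n,p,"green",z,smin=110,vmin=35): print(n,z,*b)
    for b in blobs(n,p,"red",.064): print(n,"red.064",*b)
```

```text
[[63, 112, 152], [63, 120, 145], [63, 119, 146], [64, 114, 156]]
top 0.008 [208. 271.] rect [354.4 187.5] [50.5 50.1] 89.6 circ [354.5 188.1] 26.5
top 0.008 [151. 220.] rect [467.5 314.4] [22.3 19.9] 89.3 circ [467.1 314.2] 11.7
top 0.008 [181. 219.] rect [467.8 246.7] [37.8 35.3] 89.3 circ [468.3 247. ] 19.9
top 0.008 [322. 130.] rect [662.2 -65.9] [71.2 71.7] 14.8 circ [661.6 -66.3] 48.9
top 0.096 [208. 271.] rect [360.7 175.4] [46.6 46.3] 89.6 circ [360.8 176. ] 24.5
top 0.096 [151. 220.] rect [465.1 292.6] [20.6 18.3] 89.3 circ [464.8 292.3] 10.8
top 0.096 [181. 219.] rect [465.4 230.1] [34.8 32.6] 89.3 circ [465.9 230.3] 18.4
top 0.096 [322. 130.] rect [644.8 -58.5] [65.7 66.2] 14.8 circ [644.3 -58.8] 45.1
top red.064 [184. 219.] rect [465.2 229.9] [56.8 56.2] 44.7 circ [465.1 230.3] 29.1
top red.064 [254. 140.] rect [631.5  81.2] [68.3 69.1] 11.4 circ [631.5  81.3] 46.9
scene 0.008 [392. 311.] rect [460.8 305.1] [26.3 21.5] 44.7 circ [460.7 305.6] 13.5
scene 0.008 [366. 256.] rect [402.6 173.2] [49.2 41.1] 35.8 circ [402.6 172.8] 25.3
scene 0.008 [387. 240.] rect [332.7 162. ] [64.9 52.2] 44.7 circ [333.2 161.8] 32.8
scene 0.008 [196. 240.] rect [663.9 -64.8] [69.8 68.5] 15.0 circ [664.6 -65.2] 47.6
scene 0.096 [392. 311.] rect [523.  349.8] [23.1 18.8] 44.7 circ [522.9 350.2] 11.8
scene 0.096 [366. 256.] rect [471.9 234. ] [43.2 36.1] 35.8 circ [471.9 233.6] 22.2
scene 0.096 [387. 240.] rect [410.5 224.2] [57.  45.8] 44.7 circ [411. 224.] 28.8
scene 0.096 [196. 240.] rect [701.3  25. ] [61.2 60.1] 15.0 circ [702.   24.7] 41.8
scene red.064 [242. 279.] rect [668.9 129.8] [66.  65.9] 11.4 circ [669.4 130.1] 44.5
scene red.064 [364. 272.] rect [474.5 236.5] [55.6 57.2] 40.7 circ [471.8 234.2] 31.7
scene red.064 [503. 107.] rect [-262.9  -14. ] [223.3  10.9] 29.6 circ [-262.7  -14.4] 111.7
```

Emit:
carry_out:
  steps:
    - [0,0,0.179,0,0,0,1]
    - [0,0,0.179,0,0,0,1]
    - [0,0,0.179,0,0,0,1]
    - [0,0,0.179,0,0,0,1]
    - [0,0,0.179,0,0,0,1]
    - [0,0,0.179,0,0,0,1]
    - [0,0,0.179,0,0,0,1]
    - [0,0,0.179,0,0,0,1]
    - [0,0,0,0,0,0,1]

```text
time_s: 1.0
tcp_pos: [0.2303, 0.6342, 0.2307]
tool_rot: [-3.141, 0.001, 1.666]
contact_force: [0.2, -0.1, -0.2]
opening: 0.0854
gripper_force: 0.0
```

Emit:
carry_out:
  steps:
    - [0,0,0,-0.28,0.13,0,1]
    - [0,0,0,-0.28,0.13,0,1]
    - [0,0,0,-0.28,0.13,0,1]
    - [0,0,0,-0.28,0.13,0,1]
    - [0,0,0,-0.28,0.13,0,1]
    - [0,0,0,-0.28,0.13,0,1]
    - [0,0,0,-0.28,0.13,0,1]
    - [0,0,0,-0.28,0.13,0,1]
    - [0,0,0,-0.28,0.13,0,1]
    - [0,0,0,-0.28,0.13,0,1]

```text
time_s: 2.0
tcp_pos: [0.3877, 0.3671, 0.2313]
tool_rot: [-3.142, 0.0, 1.673]
contact_force: [-0.3, -0.4, -0.3]
opening: 0.0853
gripper_force: 0.0
```

Emit:
carry_out:
  steps:
    - [0,0,0,-0.28,0.13,0,1]
    - [0,0,0,-0.28,0.13,0,1]
    - [0,0,0,-0.28,0.13,0,1]
    - [0,0,0,-0.28,0.13,0,1]
    - [0,0,0,-0.28,0.13,0,1]
    - [0,0,0,-0.046,0.018,0,1]
    - [0,0,0,0,0,0,1]
    - [0,0,0,0,0,0,1]

```text
time_s: 2.8
tcp_pos: [0.4673, 0.2319, 0.2312]
tool_rot: [-3.141, -0.0, 1.671]
contact_force: [-0.3, 0.5, -0.4]
opening: 0.0856
gripper_force: 0.0
```

Emit:
carry_out:
  steps:
    - [0,0,0,-0.016,-0.009,0.2,1]
    - [0,0,0,0,0,0.3,1]
    - [0,0,0,0,0,0.3,1]
    - [0,0,0,0,0,0.3,1]
    - [0,0,0,0,0,0.2,1]
    - [0,0,0,0,0,0.15,1]
    - [0,0,0,0,0,0.12,1]
    - [0,0,0,0,0,0.09,1]
    - [0,0,0,0,0,0,1]

```text
time_s: 3.7
tcp_pos: [0.4664, 0.2296, 0.0644]
tool_rot: [-3.14, 0.0, 1.669]
contact_force: [-0.0, -0.4, 0.2]
opening: 0.0853
gripper_force: 0.0
```

Emit:
carry_out:
  steps:
    - [0,0,0,0,0,0,0.6]
    - [0,0,0,0,0,0,0.5]
    - [0,0,0,0,0,0,0.45]
    - [0,0,0,0,0,0,0.4]
    - [0,0,0,0,0,0,0.3]
    - [0,0,0,0,0,0,0.2]
    - [0,0,0,0,0,0,0.2]
    - [0,0,0,0,0,0,0.2]

```text
time_s: 4.5
tcp_pos: [0.4674, 0.2294, 0.0661]
tool_rot: [3.141, -0.001, 1.668]
contact_force: [-1.3, -0.3, 7.2]
opening: 0.0368
gripper_force: 59.4
```

Emit:
carry_out:
  steps:
    - [0,0,0,0,0,-0.05,0.2]
    - [0,0,0,0,0,-0.15,0.2]
    - [0,0,0,0,0,-0.25,0.2]
    - [0,0,0,0,0,-0.25,0.2]
    - [0,0,0,-0.1,0.05,-0.2,0.2]
    - [0,0,0,-0.2,0.1,0,0.2]
    - [0,0,0,-0.25,0.13,0,0.2]
    - [0,0,0,-0.25,0.13,0,0.2]
    - [0,0,0,-0.25,0.13,0,0.2]
    - [0,0,0,-0.25,0.13,0,0.2]

```text
time_s: 5.5
tcp_pos: [0.5469, 0.1054, 0.1558]
tool_rot: [3.141, -0.0, 1.668]
contact_force: [-0.2, 0.2, 0.2]
opening: 0.036
gripper_force: 60.0
```

Emit:
carry_out:
  steps:
    - [0,0,0,-0.25,0.13,0,0.2]
    - [0,0,0,-0.25,0.13,0,0.2]
    - [0,0,0,-0.25,0.13,0,0.2]
    - [0,0,0,-0.25,0.13,0,0.2]
    - [0,0,0,-0.25,0.13,0,0.2]
    - [0,0,0,-0.25,0.13,0,0.2]
    - [0,0,0,-0.25,0.13,0,0.2]
    - [0,0,0,-0.15,0.05,0,0.2]
    - [0,0,0,0,0,0,0.2]
    - [0,0,0,0,0,0,0.2]

```text
time_s: 6.5
tcp_pos: [0.6598, -0.0727, 0.1552]
tool_rot: [-3.141, -0.001, 1.668]
contact_force: [-0.4, -0.4, -0.8]
opening: 0.0366
gripper_force: 60.0
```

Emit:
carry_out:
  steps:
    - [0,0,0,0.063,0.039,0.1,0.2]
    - [0,0,0,0,0,0.25,0.2]
    - [0,0,0,0,0,0.25,0.2]
    - [0,0,0,0,0,0.25,0.2]
    - [0,0,0,0,0,0.2,0.2]
    - [0,0,0,0,0,0.15,0.2]
    - [0,0,0,0,0,0.1,0.2]
    - [0,0,0,0,0,0.07,0.2]
    - [0,0,0,0,0,0.03,0.2]
    - [0,0,0,0,0,0,0.2]

```text
time_s: 7.5
tcp_pos: [0.6638, -0.0667, 0.0155]
tool_rot: [3.141, 0.0, 1.668]
contact_force: [0.1, -0.1, -1.0]
opening: 0.0363
gripper_force: 60.0
```

Emit:
carry_out:
  steps:
    - [0,0,0,0,0,0.02,0.2]
    - [0,0,0,0,0,0.01,0.2]
    - [0,0,0,0,0,0.01,0.2]
    - [0,0,0,0,0,0.01,0.2]
    - [0,0,0,0,0,0,0.2]
    - [0,0,0,0,0,0,0.2]

```text
time_s: 8.1
tcp_pos: [0.6637, -0.0668, 0.0103]
tool_rot: [-3.142, 0.0, 1.668]
contact_force: [0.5, 0.3, -0.3]
opening: 0.0363
gripper_force: 60.0
```

Emit:
carry_out:
  steps:
    - [0,0,0,0,0,0.008,0.2]
    - [0,0,0,0,0,0.006,0.2]
    - [0,0,0,0,0,0,0.2]
    - [0,0,0,0,0,0,0.5]
    - [0,0,0,0,0,0,0.7]
    - [0,0,0,0,0,0,1]
    - [0,0,0,0,0,0,1]
    - [0,0,0,0,0,0,1]
    - [0,0,0,0,0,0,1]

```text
time_s: 9.0
tcp_pos: [0.6636, -0.0668, 0.0088]
tool_rot: [-3.141, 0.0, 1.668]
contact_force: [0.3, 0.3, -0.4]
opening: 0.085
gripper_force: 0.0
```

Emit:
carry_out:
  steps:
    - [0,0,0,0,0,-0.1,1]
    - [0,0,0,0,0,-0.2,1]
    - [0,0,0,0,0,-0.3,1]
    - [0,0,0,0,0,-0.3,1]
    - [0,0,0,0,0,-0.3,1]
    - [0,0,0,0.2,-0.2,-0.25,1]
    - [0,0,0,0.23,-0.25,0,1]
    - [0,0,0,0.23,-0.25,0,1]
    - [0,0,0,0.23,-0.25,0,1]
    - [0,0,0,0.23,-0.25,0,1]

```text
time_s: 10.0
tcp_pos: [0.5323, 0.0337, 0.1548]
tool_rot: [3.141, -0.0, 1.668]
contact_force: [0.0, 0.7, -0.1]
opening: 0.0852
gripper_force: 0.0
```

Emit:
carry_out:
  steps:
    - [0,0,0,0.25,-0.1,0,1]
    - [0,0,0,0.25,-0.1,0,1]
    - [0,0,0,0.25,-0.1,0,1]
    - [0,0,0,0.25,-0.1,0,1]
    - [0,0,0,0.15,-0.06,0,1]
    - [0,0,0,0,0,0,1]

```text
time_s: 10.6
tcp_pos: [0.4754, 0.1454, 0.1545]
tool_rot: [3.142, -0.001, 1.672]
contact_force: [-0.4, 0.1, 0.0]
opening: 0.0851
gripper_force: 0.0
```

```bash
cat >> h.py <<'E'
HS["green"]=[(45,90)]
def look(tag,zs,n="top"):
    p,d=r.capture(n);cv2.imwrite(f"pics/{tag}.png",cv2.cvtColor(p,cv2.COLOR_RGB2BGR))
    for col,z in zs:
        for b in blobs(n,p,col,z,smin=110,vmin=35):
            if 300<b[2][0]<800 and abs(b[2][1])<400 and b[7]<60: print(col,z,*b)
    return p
E
python3 -c "
from h import *
look('a',[('green',.04),('green',.008),('yellow',.096)]);print(r.read_state()['tcp_pos'])"
```

```text
green 0.04 [322. 130.] rect [655.9 -63.2] [69.2 69.7] 14.8 circ [655.3 -63.6] 47.5
green 0.008 [322. 130.] rect [662.2 -65.9] [71.2 71.7] 14.8 circ [661.6 -66.3] 48.9
yellow 0.096 [191. 141.] rect [625.5 209.8] [66.8 67.8] 3.0 circ [624.2 210. ] 45.9
[0.47623077 0.14381546 0.15453056]
```

Emit:
carry_out:
  steps:
    - [0,0,0,0,-0.011,0.15,1]
    - [0,0,0,0,0,0.2,1]
    - [0,0,0,0,0,0.2,1]
    - [0,0,0,0,0,0.15,1]
    - [0,0,0,0,0,0.1,1]
    - [0,0,0,0,0,0.065,1]
    - [0,0,0,0,0,0,1]
    - [0,0,0,0,0,0,1]

```text
time_s: 11.45
tcp_pos: [0.4757, 0.1427, 0.0678]
tool_rot: [3.141, -0.0, 1.668]
contact_force: [0.5, 0.1, 0.4]
opening: 0.0854
gripper_force: 0.0
```

Emit:
carry_out:
  steps:
    - [0,0,0,0,0,0,0.6]
    - [0,0,0,0,0,0,0.5]
    - [0,0,0,0,0,0,0.45]
    - [0,0,0,0,0,0,0.4]
    - [0,0,0,0,0,0,0.3]
    - [0,0,0,0,0,0,0.2]
    - [0,0,0,0,0,0,0.2]
    - [0,0,0,0,0,0,0.2]

```text
time_s: 12.25
tcp_pos: [0.4754, 0.143, 0.068]
tool_rot: [3.141, -0.0, 1.668]
contact_force: [-2.3, 0.1, 8.0]
opening: 0.0366
gripper_force: 59.3
```

Emit:
carry_out:
  steps:
    - [0,0,0,0,0,-0.05,0.2]
    - [0,0,0,0,0,-0.15,0.2]
    - [0,0,0,0,0,-0.25,0.2]
    - [0,0,0,0,0,-0.25,0.2]
    - [0,0,0,0.03,0.1,-0.2,0.2]
    - [0,0,0,0.08,0.2,0,0.2]
    - [0,0,0,0.08,0.24,0,0.2]
    - [0,0,0,0.08,0.24,0,0.2]
    - [0,0,0,0.08,0.24,0,0.2]
    - [0,0,0,0.08,0.24,0,0.2]

```text
time_s: 13.25
tcp_pos: [0.5972, 0.1983, 0.1576]
tool_rot: [-3.141, 0.0, 1.668]
contact_force: [-0.3, 0.3, -0.4]
opening: 0.0362
gripper_force: 60.0
```

Emit:
carry_out:
  steps:
    - [0,0,0,0.08,0.24,0,0.2]
    - [0,0,0,0.08,0.15,0,0.2]
    - [0,0,0,0.045,0.086,0,0.2]
    - [0,0,0,0,0,0.1,0.2]
    - [0,0,0,0,0,0.25,0.2]
    - [0,0,0,0,0,0.25,0.2]
    - [0,0,0,0,0,0.25,0.2]
    - [0,0,0,0,0,0.2,0.2]
    - [0,0,0,0,0,0.15,0.2]
    - [0,0,0,0,0,0,0.2]

```text
time_s: 14.25
tcp_pos: [0.6398, 0.2222, 0.0351]
tool_rot: [-3.137, 0.001, 1.668]
contact_force: [-0.4, -0.7, -0.6]
opening: 0.0368
gripper_force: 60.1
```

Emit:
carry_out:
  steps:
    - [0,0,0,0.01,0.02,0.05,0.2]
    - [0,0,0,0,0,0.07,0.2]
    - [0,0,0,0,0,0.05,0.2]
    - [0,0,0,0,0,0.03,0.2]
    - [0,0,0,0,0,0.02,0.2]
    - [0,0,0,0,0,0.01,0.2]
    - [0,0,0,0,0,0,0.2]
    - [0,0,0,0,0,0,0.2]

```text
time_s: 15.05
tcp_pos: [0.6439, 0.2241, 0.0145]
tool_rot: [3.141, -0.0, 1.668]
contact_force: [-0.0, 0.0, -1.0]
opening: 0.0364
gripper_force: 60.1
```

Emit:
carry_out:
  steps:
    - [0,0,0,-0.005,-0.015,0.01,0.2]
    - [0,0,0,0,0,0.01,0.2]
    - [0,0,0,0,0,0.008,0.2]
    - [0,0,0,0,0,0,0.2]
    - [0,0,0,0,0,0,0.2]

```text
time_s: 15.55
tcp_pos: [0.6422, 0.2234, 0.0121]
tool_rot: [-3.142, -0.0, 1.668]
contact_force: [-2.4, -0.8, 4.5]
opening: 0.0365
gripper_force: 60.6
```

Contact with the tile; release and rise.

Emit:
carry_out:
  steps:
    - [0,0,0,0,0,0,0.5]
    - [0,0,0,0,0,0,0.7]
    - [0,0,0,0,0,0,1]
    - [0,0,0,0,0,0,1]
    - [0,0,0,0,0,0,1]
    - [0,0,0,0,0,-0.1,1]
    - [0,0,0,0,0,-0.3,1]
    - [0,0,0,0,0,-0.3,1]
    - [0,0,0,0,0,-0.3,1]
    - [0,0,0,0,0,-0.3,1]

```text
time_s: 16.55
tcp_pos: [0.6424, 0.2234, 0.1437]
tool_rot: [3.141, -0.0, 1.668]
contact_force: [0.2, -0.0, -0.2]
opening: 0.0856
gripper_force: 0.0
```

```bash
python3 -c "
from h import *
p=look('b',[('red',.064),('blue',.064)]);look('bs',[('red',.064),('blue',.064)],'scene');print(r.read_state()['tcp_pos'])
a=cv2.imread('pics/b.png')[90:270,130:440];b=cv2.imread('pics/bs.png')[150:370,140:450]
cv2.imwrite('pics/b2.png',np.vstack([cv2.resize(a,(516,300)),cv2.resize(b,(516,300))]))"
```

```text
red 0.064 [184. 219.] rect [465.4 230.6] [58.4 56.3] 75.3 circ [465.7 228.9] 30.8
red 0.064 [255. 140.] rect [632.   81.1] [69.2 69.5] 11.4 circ [631.5  81.2] 48.4
blue 0.064 [225. 215.] rect [473.6 144.7] [54.7 54.5] 89.3 circ [472.8 145.4] 28.4
blue 0.064 [398. 139.] rect [ 630.2 -222.6] [68.7 68.9] 73.8 circ [ 630.5 -222.7] 47.9
red 0.064 [240. 280.] rect [671.1 130. ] [61.6 66.7] 11.6 circ [670.2 129.5] 44.5
red 0.064 [365. 268.] rect [470.9 233.3] [66.5 56.3] 46.3 circ [470.3 233.9] 33.3
blue 0.064 [332. 244.] rect [479.5 150.3] [61.7 56.6] 55.5 circ [479.3 150.3] 32.0
blue 0.064 [170. 196.] rect [ 668.1 -163.2] [64.1 65.6] 73.2 circ [ 668.5 -162. ] 43.5
[0.64488419 0.22384317 0.14708262]
```

View pics/b2.png

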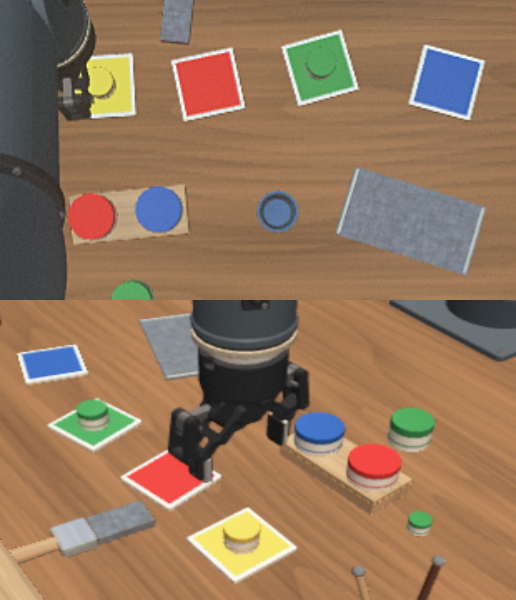

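Emit:
carry_out:
  steps:
    - [0,0,0,0.02,-0.15,0,1]
    - [0,0,0,0.03,-0.25,0,1]
    - [0,0,0,0.04,-0.25,0,1]
    - [0,0,0,0.04,-0.25,0,1]
    - [0,0,0,0.04,-0.25,0,1]
    - [0,0,0,0.04,-0.25,0,1]
    - [0,0,0,0.03,-0.2,0,1]
    - [0,0,0,0,-0.15,0,1]
    - [0,0,0,0,0,0,1]
    - [0,0,0,0,0,0,1]

```text
time_s: 17.65
tcp_pos: [0.4662, 0.2306, 0.1419]
tool_rot: [3.141, -0.0, 1.668]
contact_force: [-0.7, 0.0, 0.8]
opening: 0.0855
gripper_force: 0.0
```

Emit:
carry_out:
  steps:
    - [0,0,0,0,0,0.2,1]
    - [0,0,0,0,0,0.25,1]
    - [0,0,0,0,0,0.25,1]
    - [0,0,0,0,0,0.2,1]
    - [0,0,0,0,0,0.12,1]
    - [0,0,0,0,0,0.06,1]
    - [0,0,0,0,0,0,1]
    - [0,0,0,0,0,0,1]

```text
time_s: 18.45
tcp_pos: [0.4665, 0.2305, 0.0342]
tool_rot: [3.141, -0.0, 1.668]
contact_force: [-0.2, 0.2, 0.1]
opening: 0.0855
gripper_force: 0.0
```

Emit:
carry_out:
  steps:
    - [0,0,0,0,0,0,0.8]
    - [0,0,0,0,0,0,0.7]
    - [0,0,0,0,0,0,0.65]
    - [0,0,0,0,0,0,0.6]
    - [0,0,0,0,0,0,0.5]
    - [0,0,0,0,0,0,0.4]
    - [0,0,0,0,0,0,0.4]
    - [0,0,0,0,0,0,0.4]

```text
time_s: 19.25
tcp_pos: [0.4662, 0.2307, 0.0346]
tool_rot: [3.14, -0.001, 1.668]
contact_force: [-1.8, -0.4, 9.3]
opening: 0.0567
gripper_force: 61.5
```

Emit:
carry_out:
  steps:
    - [0,0,0,0,0,-0.05,0.4]
    - [0,0,0,0,0,-0.15,0.4]
    - [0,0,0,0,0,-0.25,0.4]
    - [0,0,0,0,0,-0.25,0.4]
    - [0,0,0,-0.1,0.1,0,0.4]
    - [0,0,0,-0.2,0.2,0,0.4]
    - [0,0,0,-0.25,0.25,0,0.4]
    - [0,0,0,-0.25,0.25,0,0.4]
    - [0,0,0,-0.25,0.25,0,0.4]
    - [0,0,0,-0.25,0.25,0,0.4]

```text
time_s: 20.25
tcp_pos: [0.6088, 0.1119, 0.1029]
tool_rot: [-3.141, 0.0, 1.668]
contact_force: [0.4, 0.1, -0.9]
opening: 0.0564
gripper_force: 64.1
```

Emit:
carry_out:
  steps:
    - [0,0,0,-0.2,0.2,0,0.4]
    - [0,0,0,-0.13,0.11,0,0.4]
    - [0,0,0,0,0,0,0.4]
    - [0,0,0,0,0,0.1,0.4]
    - [0,0,0,0,0,0.2,0.4]
    - [0,0,0,0,0,0.2,0.4]
    - [0,0,0,0,0,0.15,0.4]
    - [0,0,0,0,0,0.1,0.4]
    - [0,0,0,0,0,0.05,0.4]
    - [0,0,0,0,0,0,0.4]

```text
time_s: 21.25
tcp_pos: [0.6416, 0.0841, 0.0231]
tool_rot: [-3.141, -0.0, 1.668]
contact_force: [-0.2, 0.2, -1.3]
opening: 0.056
gripper_force: 64.1
```

Emit:
carry_out:
  steps:
    - [0,0,0,0,0,0.04,0.4]
    - [0,0,0,0,0,0.03,0.4]
    - [0,0,0,0,0,0.02,0.4]
    - [0,0,0,0,0,0.01,0.4]
    - [0,0,0,0,0,0.01,0.4]
    - [0,0,0,0,0,0,0.4]
    - [0,0,0,0,0,0,0.4]

```text
time_s: 21.95
tcp_pos: [0.642, 0.0838, 0.0128]
tool_rot: [3.141, -0.0, 1.668]
contact_force: [-0.5, 0.1, 0.8]
opening: 0.0562
gripper_force: 64.0
```

Emit:
carry_out:
  steps:
    - [0,0,0,0,0,0.006,0.4]
    - [0,0,0,0,0,0,0.6]
    - [0,0,0,0,0,0,0.8]
    - [0,0,0,0,0,0,1]
    - [0,0,0,0,0,0,1]
    - [0,0,0,0,0,0,1]
    - [0,0,0,0,0,-0.1,1]
    - [0,0,0,0,0,-0.3,1]
    - [0,0,0,0,0,-0.3,1]
    - [0,0,0,0,0,-0.3,1]

```text
time_s: 22.95
tcp_pos: [0.6419, 0.0837, 0.1138]
tool_rot: [3.141, 0.0, 1.668]
contact_force: [0.4, 0.4, -0.5]
opening: 0.0852
gripper_force: 0.0
```

Emit:
carry_out:
  steps:
    - [0,0,0,0.1,-0.2,0,1]
    - [0,0,0,0.11,-0.23,0,1]
    - [0,0,0,0.11,-0.23,0,1]
    - [0,0,0,0.11,-0.23,0,1]
    - [0,0,0,0.11,-0.23,0,1]
    - [0,0,0,0.11,-0.23,0,1]
    - [0,0,0,0.08,-0.16,0,1]
    - [0,0,0,0.04,-0.1,0,1]
    - [0,0,0,0,0,0,1]
    - [0,0,0,0,0,0,1]

```text
time_s: 23.95
tcp_pos: [0.4752, 0.1447, 0.1124]
tool_rot: [3.14, -0.0, 1.668]
contact_force: [0.1, -1.3, 0.9]
opening: 0.0858
gripper_force: 0.0
```

Emit:
carry_out:
  steps:
    - [0,0,0,0,-0.006,0.15,1]
    - [0,0,0,0,0,0.2,1]
    - [0,0,0,0,0,0.2,1]
    - [0,0,0,0,0,0.12,1]
    - [0,0,0,0,0,0.08,1]
    - [0,0,0,0,0,0.03,1]
    - [0,0,0,0,0,0,1]
    - [0,0,0,0,0,0,1]

```text
time_s: 24.75
tcp_pos: [0.474, 0.1448, 0.0345]
tool_rot: [3.141, -0.0, 1.668]
contact_force: [-0.4, -1.2, -0.9]
opening: 0.0854
gripper_force: 0.0
```

Emit:
carry_out:
  steps:
    - [0,0,0,0,0,0,0.8]
    - [0,0,0,0,0,0,0.7]
    - [0,0,0,0,0,0,0.65]
    - [0,0,0,0,0,0,0.6]
    - [0,0,0,0,0,0,0.5]
    - [0,0,0,0,0,0,0.4]
    - [0,0,0,0,0,0,0.4]
    - [0,0,0,0,0,0,0.4]

```text
time_s: 25.55
tcp_pos: [0.4739, 0.1449, 0.0348]
tool_rot: [3.141, -0.001, 1.668]
contact_force: [-1.3, -1.7, 10.6]
opening: 0.0563
gripper_force: 61.4
```

Emit:
carry_out:
  steps:
    - [0,0,0,0,0,-0.05,0.4]
    - [0,0,0,0,0,-0.15,0.4]
    - [0,0,0,0,0,-0.25,0.4]
    - [0,0,0,0,0,-0.25,0.4]
    - [0,0,0,-0.1,0.03,-0.1,0.4]
    - [0,0,0,-0.2,0.07,0,0.4]
    - [0,0,0,-0.28,0.09,0,0.4]
    - [0,0,0,-0.28,0.09,0,0.4]
    - [0,0,0,-0.28,0.09,0,0.4]
    - [0,0,0,-0.28,0.09,0,0.4]

```text
time_s: 26.55
tcp_pos: [0.5333, 0.0059, 0.1136]
tool_rot: [-3.141, 0.0, 1.668]
contact_force: [0.7, 0.4, -0.8]
opening: 0.0566
gripper_force: 64.1
```

Emit:
carry_out:
  steps:
    - [0,0,0,-0.28,0.09,0,0.4]
    - [0,0,0,-0.28,0.09,0,0.4]
    - [0,0,0,-0.28,0.09,0,0.4]
    - [0,0,0,-0.28,0.09,0,0.4]
    - [0,0,0,-0.28,0.09,0,0.4]
    - [0,0,0,-0.28,0.09,0,0.4]
    - [0,0,0,-0.28,0.09,0,0.4]
    - [0,0,0,-0.28,0.09,0,0.4]
    - [0,0,0,-0.2,0.09,0,0.4]
    - [0,0,0,-0.08,0.12,0,0.4]

```text
time_s: 27.55
tcp_pos: [0.649, -0.2384, 0.1132]
tool_rot: [-3.14, 0.002, 1.664]
contact_force: [0.2, -0.4, -1.5]
opening: 0.0564
gripper_force: 64.1
```

Emit:
carry_out:
  steps:
    - [0,0,0,0,0,0,0.4]
    - [0,0,0,0,0,0,0.4]

```text
time_s: 27.75
tcp_pos: [0.6494, -0.2341, 0.1131]
tool_rot: [-3.14, -0.001, 1.668]
contact_force: [0.8, -0.4, -2.0]
opening: 0.0566
gripper_force: 64.2
```

Emit:
carry_out:
  steps:
    - [0,0,0,0.003,-0.077,0.1,0.4]
    - [0,0,0,0,0,0.2,0.4]
    - [0,0,0,0,0,0.2,0.4]
    - [0,0,0,0,0,0.2,0.4]
    - [0,0,0,0,0,0.12,0.4]
    - [0,0,0,0,0,0.08,0.4]
    - [0,0,0,0,0,0.05,0.4]
    - [0,0,0,0,0,0.03,0.4]
    - [0,0,0,0,0,0.01,0.4]
    - [0,0,0,0,0,0,0.4]

```text
time_s: 28.75
tcp_pos: [0.6428, -0.2344, 0.0154]
tool_rot: [3.141, 0.0, 1.668]
contact_force: [0.2, 0.4, -0.9]
opening: 0.057
gripper_force: 64.2
```

Emit:
carry_out:
  steps:
    - [0,0,0,0,0,0,0.4]
    - [0,0,0,0,0,0,0.4]

```text
time_s: 28.95
tcp_pos: [0.6428, -0.2344, 0.0154]
tool_rot: [3.141, 0.0, 1.668]
contact_force: [-0.8, 0.3, -1.1]
opening: 0.0567
gripper_force: 64.2
```

Emit:
carry_out:
  steps:
    - [0,0,0,0,0,0.01,0.4]
    - [0,0,0,0,0,0.01,0.4]
    - [0,0,0,0,0,0.007,0.4]
    - [0,0,0,0,0,0,0.4]

```text
time_s: 29.35
tcp_pos: [0.6426, -0.2343, 0.013]
tool_rot: [3.141, -0.0, 1.668]
contact_force: [-2.5, 0.8, 5.3]
opening: 0.0568
gripper_force: 65.0
```

Emit:
carry_out:
  steps:
    - [0,0,0,0,0,0,0.6]
    - [0,0,0,0,0,0,0.8]
    - [0,0,0,0,0,0,1]
    - [0,0,0,0,0,0,1]
    - [0,0,0,0,0,0,1]
    - [0,0,0,0,0,-0.1,1]
    - [0,0,0,0,0,-0.3,1]
    - [0,0,0,0,0,-0.3,1]
    - [0,0,0,0,0,-0.3,1]
    - [0,0,0,0,0,0,1]

```text
time_s: 30.35
tcp_pos: [0.6449, -0.2357, 0.1177]
tool_rot: [3.135, 0.003, 1.668]
contact_force: [-0.2, -0.9, 0.2]
opening: 0.0857
gripper_force: 0.0
```

```bash
python3 -c "
from h import *
p=look('c',[('red',.042),('yellow',.04)]);look('cs',[],'scene')
a=cv2.imread('pics/c.png')[100:250,140:320];b=cv2.imread('pics/cs.png')[150:370,140:450]
cv2.imwrite('pics/c2.png',np.vstack([cv2.resize(a,(360,300),interpolation=2),cv2.resize(b,(516,300))[:,:360]]))
cv2.imwrite('pics/c3.png',cv2.resize(cv2.imread('pics/c.png')[190:250,160:260],None,fx=6,fy=6,interpolation=cv2.INTER_CUBIC))
"
```

```text
red 0.042 [255. 140.] rect [635.8  82.1] [70.9 70.9] 11.4 circ [635.5  82.2] 49.4
yellow 0.04 [191. 141.] rect [635.4 219.3] [70.3 71.3] 2.9 circ [634.6 220. ] 48.3
```

View pics/c2.png

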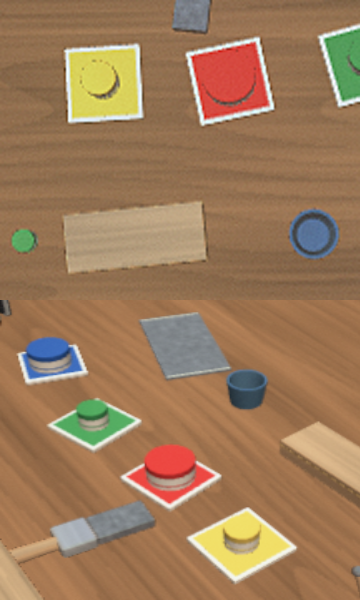

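View pics/c3.png

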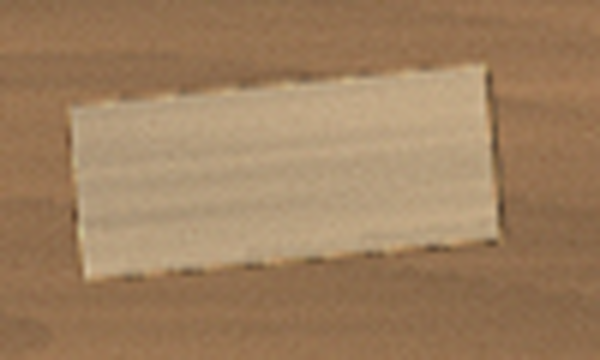

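The box top's corners in the 6x crop are about (72,107), (484,65), (500,240) and (87,280). All four pots stand on their tiles.

```bash
python3 -c "
from h import *
c=np.array([(72,107),(484,65),(500,240),(87,280)])/6+[160,190]-.4
w=cast('top',c,.03)*1000;print(w.round(1),w.mean(0));R=cv2.minAreaRect(w.astype(np.float32));print(R)
e=(w[0]-w[1]+w[3]-w[2])/2;print(np.hypot(*e),np.degrees(np.arctan2(e[1],e[0])))
# mat, both views, corner quads
for n,t in(('top','top0'),('scene','scene0')):
    p=cv2.imread(f'pics/{t}.png');h=cv2.cvtColor(p,cv2.COLOR_BGR2HSV);m=cv2.inRange(h,(0,0,60),(179,80,255));m=cv2.morphologyEx(m,cv2.MORPH_OPEN,np.ones((3,3)))
    for q in cv2.findContours(m,0,1)[0]:
        w=cast(n,q[:,0],.004)*1000;rc=cv2.minAreaRect(w.astype(np.float32))
        if 70<min(rc[1])<120 and 160<max(rc[1])<210: print(n,rc)
"
```

```text
[[492.5 264.1]
 [505.8 114.9]
 [442.8 109.6]
 [430.1 258.6]] [467.81983292 186.82644649]
((467.7773742675781, 186.7545166015625), (63.29241943359375, 149.80975341796875), 5.010455131530762)
149.67387196892633 94.97323574569248
top ((456.1590576171875, -183.30157470703125), (183.92462158203125, 95.78180694580078), 71.78804016113281)
top ((578.8005981445312, 621.93798828125), (84.11909484863281, 195.31881713867188), 89.36021423339844)
scene ((459.78912353515625, -179.96273803710938), (186.34158325195312, 94.8622817993164), 71.91846466064453)
```

Emit:
carry_out:
  steps:
    - [0,0,0,0.2,-0.06,0,1]
    - [0,0,0,0.27,-0.08,0,1]
    - [0,0,0,0.27,-0.08,0,1]
    - [0,0,0,0.27,-0.08,0,1]
    - [0,0,0,0.27,-0.08,0,1]
    - [0,0,0,0.27,-0.08,0,1]
    - [0,0,0,0.27,-0.08,0,1]
    - [0,0,0,0.27,-0.08,0,1]
    - [0,0,0,0.27,-0.08,0,1]
    - [0,0,0,0.27,-0.08,0,1]

```text
time_s: 31.45
tcp_pos: [0.5381, 0.0209, 0.1114]
tool_rot: [-3.14, 0.0, 1.668]
contact_force: [-0.8, -0.1, 0.0]
opening: 0.0857
gripper_force: 0.0
```

Emit:
carry_out:
  steps:
    - [0,0,0,0.27,-0.08,0,1]
    - [0,0,0,0.27,-0.08,0,1]
    - [0,0,0,0.27,-0.08,0,1]
    - [0,0,0,0.27,-0.08,0,1]
    - [0,0,0,0.27,-0.08,0,1]
    - [0,0,0,0.27,-0.08,0,1]
    - [0,0,0,0.11,-0.06,0,1]
    - [0,0,0,0,0,0,1]
    - [0,0,0,0,0,0,1]

```text
time_s: 32.35
tcp_pos: [0.4689, 0.1856, 0.1121]
tool_rot: [-3.141, 0.001, 1.668]
contact_force: [-0.7, -0.4, -0.9]
opening: 0.0855
gripper_force: 0.0
```

Emit:
carry_out:
  steps:
    - [0,0,0,0.015,0,0.2,1]
    - [0,0,0,0,0,0.25,1]
    - [0,0,0,0,0,0.25,1]
    - [0,0,0,0,0,0.2,1]
    - [0,0,0,0,0,0.12,1]
    - [0,0,0,0,0,0.06,1]
    - [0,0,0,0,0,0.03,1]
    - [0,0,0,0,0,0,1]

```text
time_s: 33.15
tcp_pos: [0.469, 0.188, 0.0015]
tool_rot: [3.141, 0.0, 1.668]
contact_force: [-0.3, -0.7, 0.7]
opening: 0.0853
gripper_force: 0.0
```

Emit:
carry_out:
  steps:
    - [0,0,0,0,0,0,0.9]
    - [0,0,0,0,0,0,0.8]
    - [0,0,0,0,0,0,0.75]
    - [0,0,0,0,0,0,0.7]
    - [0,0,0,0,0,0,0.6]
    - [0,0,0,0,0,0,0.5]
    - [0,0,0,0,0,0,0.5]
    - [0,0,0,0,0,0,0.5]

```text
time_s: 33.95
tcp_pos: [0.469, 0.1885, 0.0021]
tool_rot: [3.141, -0.001, 1.668]
contact_force: [-1.0, 0.6, 10.0]
opening: 0.063
gripper_force: 64.8
```

Emit:
carry_out:
  steps:
    - [0,0,0,0,0,-0.05,0.5]
    - [0,0,0,0,0,-0.15,0.5]
    - [0,0,0,0,0,-0.25,0.5]
    - [0,0,0,0,0,-0.25,0.5]
    - [0,0,0,0,0,-0.2,0.5]
    - [0,0,0,-0.1,-0.01,-0.1,0.5]
    - [0,0,0,-0.2,-0.03,0,0.5]
    - [0,0,0,-0.26,-0.034,0,0.5]
    - [0,0,0,-0.26,-0.034,0,0.5]
    - [0,0,0,-0.26,-0.034,0,0.5]

```text
time_s: 34.95
tcp_pos: [0.4643, 0.0777, 0.101]
tool_rot: [-3.141, 0.0, 1.668]
contact_force: [0.5, -0.6, -2.2]
opening: 0.0627
gripper_force: 66.8
```

Emit:
carry_out:
  steps:
    - [0,0,0,-0.26,-0.034,0,0.5]
    - [0,0,0,-0.26,-0.034,0,0.5]
    - [0,0,0,-0.26,-0.034,0,0.5]
    - [0,0,0,-0.26,-0.034,0,0.5]
    - [0,0,0,-0.26,-0.034,0,0.5]
    - [0,0,0,-0.26,-0.034,0,0.5]
    - [0,0,0,-0.26,-0.034,0,0.5]
    - [0,0,0,-0.26,-0.034,0,0.5]
    - [0,0,0,-0.26,-0.034,0,0.5]
    - [0,0,0,-0.2,-0.03,0,0.5]

```text
time_s: 35.95
tcp_pos: [0.4551, -0.1789, 0.101]
tool_rot: [-3.141, 0.0, 1.667]
contact_force: [-0.5, 0.8, -2.2]
opening: 0.0626
gripper_force: 66.8
```

Emit:
carry_out:
  steps:
    - [0,0,0.08,0,0,0,0.5]
    - [0,0,0.13,0,0,0,0.5]
    - [0,0,0.13,0,0,0,0.5]
    - [0,0,0.13,0,0,0,0.5]
    - [0,0,0.06,0,0,0,0.5]
    - [0,0,0,0,0,0,0.5]
    - [0,0,0,0,0,0,0.5]

```text
time_s: 36.65
tcp_pos: [0.4557, -0.1769, 0.1011]
tool_rot: [-3.141, 0.0, 1.253]
contact_force: [0.1, -0.7, -2.3]
opening: 0.0627
gripper_force: 66.7
```

Emit:
carry_out:
  steps:
    - [0,0,0,-0.035,0.036,0.1,0.5]
    - [0,0,0,0,0,0.2,0.5]
    - [0,0,0,0,0,0.2,0.5]
    - [0,0,0,0,0,0.2,0.5]
    - [0,0,0,0,0,0.12,0.5]
    - [0,0,0,0,0,0.07,0.5]
    - [0,0,0,0,0,0.03,0.5]
    - [0,0,0,0,0,0.01,0.5]
    - [0,0,0,0,0,0,0.5]
    - [0,0,0,0,0,0,0.5]

```text
time_s: 37.65
tcp_pos: [0.4589, -0.1812, 0.0088]
tool_rot: [3.141, 0.0, 1.252]
contact_force: [-0.1, -0.1, -1.0]
opening: 0.063
gripper_force: 66.8
```

Emit:
carry_out:
  steps:
    - [0,0,0,0,0,0.01,0.5]
    - [0,0,0,0,0,0.01,0.5]
    - [0,0,0,0,0,0.008,0.5]
    - [0,0,0,0,0,0,0.5]

```text
time_s: 38.05
tcp_pos: [0.4587, -0.1811, 0.0061]
tool_rot: [3.141, -0.0, 1.252]
contact_force: [-1.4, 1.6, 9.2]
opening: 0.0629
gripper_force: 68.1
```

Emit:
carry_out:
  steps:
    - [0,0,0,0,0,0,0.7]
    - [0,0,0,0,0,0,0.85]
    - [0,0,0,0,0,0,1]
    - [0,0,0,0,0,0,1]
    - [0,0,0,0,0,0,1]
    - [0,0,0,0,0,-0.1,1]
    - [0,0,0,0,0,-0.3,1]
    - [0,0,0,0,0,-0.3,1]
    - [0,0,0,0,0,-0.3,1]
    - [0,0,0,0,0,-0.3,1]

```text
time_s: 39.05
tcp_pos: [0.4582, -0.1812, 0.1374]
tool_rot: [3.142, 0.0, 1.252]
contact_force: [0.2, 0.3, -0.1]
opening: 0.0853
gripper_force: 0.0
```

Emit:
carry_out:
  steps:
    - [0,0,0,0.2,0,0,1]
    - [0,0,0,0.27,-0.08,0,1]
    - [0,0,0,0.27,-0.08,0,1]
    - [0,0,0,0.27,-0.08,0,1]
    - [0,0,0,0.27,-0.08,0,1]
    - [0,0,0,0.27,-0.08,0,1]
    - [0,0,0,0.27,-0.08,0,1]
    - [0,0,0,0.27,-0.08,0,1]
    - [0,0,0,0.27,-0.08,0,1]
    - [0,0,0,0.27,0,0,1]

```text
time_s: 40.05
tcp_pos: [0.4793, 0.09, 0.1361]
tool_rot: [-3.141, -0.0, 1.252]
contact_force: [0.6, -0.5, 0.6]
opening: 0.0853
gripper_force: 0.0
```

```bash
python3 -c "
from h import *
p=look('d',[]);look('ds',[],'scene');print(r.read_state()['tcp_pos'])
a=cv2.imread('pics/d.png')[100:260,170:430];b=cv2.imread('pics/ds.png')[140:370,130:430]
cv2.imwrite('pics/d2.png',np.vstack([cv2.resize(a,(520,320)),cv2.resize(b,(520,280))]))"
```

```text
[0.48095945 0.09262805 0.13593401]
```

View pics/d2.png

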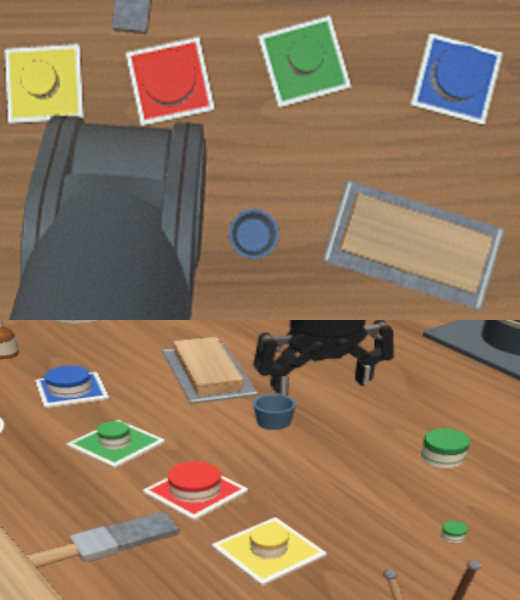

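The top view shows every pot centred on its tile, allowing for lid parallax, and the box centred and aligned on the mat. The gripper is clear of everything.

```bash
python3 -c "
from station import r
print(r.finish_job())"
```

```text
the job is handed in; nothing more can be done
None
```

The job is handed in: in the final pictures each pot stood upright and centred on the tile of its own colour and the paint box lay centred and lined up on the mat, with everything let go, at about 40 s of the 125 s; the hand-in returned no verdict.

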